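Pack the lot-preparation kit into its tray

TASK

Pack the kit for preparing sale lots: put the short scraper, the peeler and the thick marker into the black tray, each lying down in the pocket made for its size (widest pocket: scraper; shortest pocket: marker; the other narrow one: peeler), scraper and peeler right way up as they lay, either way round. Leave the longer turner, the long sharpening steel and the thin pen where they lie; they do not belong to the kit.

Things in the scene. Friction and masses are not known exactly. Their poses are not given: they have to be found in the camera images.
- scraper: Short stiff scraper to be packed: black grip, broad steel blade, 217 x 60 x 21 mm, 0.1 kg, lying flat. Origin: centre of the underside of its bounding box; z up, x along its length. Grip on the -x side, 60 mm blade on the +x side. Grasp across the grip: at x -30, y +10 mm (centre of mass) it is 24 mm wide, 21 mm tall; its sides run 0.11 rad clockwise from the x axis seen from above.
- peeler: Peeler to be packed: yellow grip and short steel blade, 171 x 22 x 20 mm, 0.045 kg, lying flat. Origin: centre of the underside of its bounding box; z up, x along its length. Grip on the -x side (x -85 to +20 mm, 22 mm wide, 19 mm tall), blade on the +x side. At x = -20 mm the grip is centred on y = 0: a good place to grasp.
- marker_mid (a point): Thick marker pen to be packed: white barrel, black cap, 17 x 135 x 16 mm, 0.012 kg, lying on the table. This point is the middle of its axis, 8 mm above its underside; y along its length. Grasp across it there, where it is 16 mm wide and tall.
- thin_pen: Thin pen that does not belong in the kit (leave it): pale slim barrel with black ends, 11 x 145 x 9 mm. Origin: centre of the underside of its bounding box; z up, y along its length. 
- turner: Turner that does not belong in the kit (leave it): like the scraper but longer, with a black grip and steel blade, 311 x 68 x 24 mm. Origin: centre of the underside of its bounding box; z up, x along its length. 
- steel: Sharpening steel that does not belong in the kit (leave it): yellow grip like the peeler's, with a guard and a long thin steel rod, 344 x 42 x 42 mm. Origin: centre of the underside of its bounding box; z up, x along its length. 
- kit_tray: Fixed black tray, 272 (x) x 280 (y) x 20 mm high, 5 mm walls and floor, holding the three inserts side by side along y. Origin: centre of its underside, on the table. Rim 1 mm above the inserts. Mind the fixed wooden reel standing on edge to the right of and behind the tray (world x 0.70 to 0.92, y -0.01 to 0.12, 0.215 m tall): carry things over or in front of it.
- insert_scraper: Fixed grey moulded insert in the tray, 256 x 88 x 14 mm (long axis x); the three lie side by side in any order. Origin: centre of its underside, 5 mm above the table; pocket floor 8 mm, top face 14 mm above the origin. Pocket centred on the origin, 236 x 78 mm: the widest, for the scraper.
- insert_peeler: Fixed grey moulded insert in the tray, 256 x 88 x 14 mm (long axis x); the three lie side by side in any order. Origin: centre of its underside, 5 mm above the table; pocket floor 8 mm, top face 14 mm above the origin. Pocket centred on the origin, 190 x 40 mm, for the peeler. A finger notch as deep as the pocket, 70 (x) x 78 (y) mm, crosses its middle.
- insert_marker: Fixed grey moulded insert in the tray, 256 x 88 x 14 mm (long axis x); the three lie side by side in any order. Origin: centre of its underside, 5 mm above the table; pocket floor 8 mm, top face 14 mm above the origin. Pocket centred on the origin, 155 x 34 mm: the shortest, for the marker. A finger notch as deep as the pocket, 70 (x) x 78 (y) mm, crosses its middle.

How it is judged:
By the outcome, as a careful person would: the job done as asked, in the order asked, and still so for the second after the job is handed in, with the robot touching nothing.
It also fails if it takes over 109 s, if anything falls off the work surface, if the arm or the gripper's body presses on something with over 40 N, if the wrist force passes 120 N, or if a joint passes its speed limit or range.

ROBOT

A 6-joint arm with a two-finger parallel gripper is mounted at the origin on a cart in front of the work surface, level with it; the furniture and walls round the work are solid. World frame = base frame: x ahead of the robot, y to its left, z up, the work surface at z = 0. Lengths are in m, angles in degrees, forces in N, time in s.
With the tool pointing down it reaches from about 0.35 to 0.85 m from the base axis. Payload 8.1 kg.
Tool frame: the origin (TCP) lies midway between the tips of the shut fingers; the grasp point (between the pads) lies 19 mm behind it; z points along the fingers, y is the line along which they close (so a half turn about z gives the same grasp; the last joint's range is limited). The gripper opens to 85 mm and grips with 20 to 120 N. Pads are 22 mm wide; open, the fingers measure 114 mm over their backs; the gripper's body (76 mm by 85 mm) begins 54 mm behind the grasp point. The pads swing forward as they close: fully open they stand 13 mm farther back than shut.
Start: joints at [-78.518, 7.471, 85.268, -0, 87.261, -4.893], TCP at [0.169, -0.576, 0.231] pointing down, gripper open.
Joint ranges: [-169.43, 169.43], [-51.17, 129.36], [1.28, 143.12], [-76.62, 256.62], [0, 156.53], [-152.29, 152.29]. Speed limits (degrees/s): [136.94, 136.94, 159.86, 180, 180, 180].

INTERFACE

Orientations are given as a 3x3 rotation matrix whose columns are the frame's x, y, z axes.
In Python, from station import sensors, vision, hand_in gives the robot as it stands. The module is installed in compiled form; this text tells all that it offers.
- The arm moves only by the tool drive_tool, never from a script. Its argument "motion" is a list of rows, each a list of 7 numbers: the shift along the tool's x, y, z in m, then the turn, a rotation vector about the tool's x, y, z in rad, then the closure, from 0 (fully open) to 1 (shut). In form: [[x, y, z, rx, ry, rz, hand], ...]. A call has 1 to 12 rows; each row shifts and turns the commanded pose from where the row before left it, along the tool's axes as they then stand; what a row does not reach is not made up. A row lasts 1/10 s, in which the tool goes at most 50 mm and 8.59 degrees, less where a joint would pass 70% of its speed; a pose out of reach is approached as far as the arm can. A call is refused whole if a number of a shift passes 0.05 or a number of a turn 0.15, either way. A call with a gripper value outside its range is refused whole. The fingers move at their own pace and stop on an object; "squeeze" is the grip in N (left out, the last holds). Time passes only in rows, so rows that do not move let the fingers close. It gives the time, the measured TCP pose, the force, the opening and the grip force at its end, in the units of the state.
- sensors.observe(): the state, without advancing time (a new reading comes with each control period).
- vision.snapshot(name): name is "side" or "top" or "wrist"; returns (picture, depth): 400x640x3 uint8, red, green, blue; 400x640 float32, m along the optical axis (not along the pixel's ray), 0 where there is no reading.
- vision.camera_params(name): a dict with "fx", "fy", "cx", "cy" (pixels), "cam_to_world" (4x4, takes a point from camera to world coordinates); the wrist camera has in their place "hand_eye" (4x4, takes a point from camera to tool coordinates, whose origin is the TCP and whose axes are the flange's). Camera axes: x right, y down, z forward; pixel columns grow to the right and rows downward; lengths in m; the calibration is good to about 2 mm. A picture is of the moment at which its call begins: read the wrist's pose just before it. camera_params takes no time and is no camera call.
- hand_in(): hands the job in; it is judged then, once.
The state is a dict: "clock": time; "q": joint angles; "joint_vel": joint speeds; "joint_torque": joint torques, N m; "ee_pos": TCP position; "tcp_rot": TCP orientation; "wrist_force": force on the tool from outside, world axes, zero at the start; "torque": the same for the moment, N m; "gripper_width": finger opening in m; "gripper_force": force on a finger pad.
Only numpy, scipy, OpenCV 4.12 (cv2) and the standard library are available. Lean on these libraries where they do the work, as an engineer would, in place of code of your own. Each camera call takes 0.05 s, during which the arm holds its last target. There are 200 camera calls.

## Working session

There is one attempt and no reset: what is moved stays moved. The work goes in short steps, Python scripts to look and compute and a tool call to move; the robot and the scene stay as the last step left them, time stands still between calls to the robot, and variables do not carry over. Pictures are saved under pics/ and viewed, at most 14 in all, crops included, and the job is handed in when it is done.

Besides the shell and the picture viewer there is one more tool, called after "Request:" by a JSON object that holds its "method" and its "body", one argument or row to a line. drive_tool: Moves the arm, as the interface text tells. Its arguments: {"type":"object","properties":{"motion":{"type":"array","items":{"type":"array","items":{"type":"number"}}},"squeeze":{"type":"number"}},"required":["motion"]}

```bash
mkdir -p pics; cat > h.py <<'E'
import numpy as np, cv2
from station import sensors, vision
def snap(n,tag):
    s=sensors.observe(); im,d=vision.snapshot(n); p=vision.camera_params(n)
    if n=="wrist":
        T=np.eye(4); T[:3,:3]=s["tcp_rot"]; T[:3,3]=s["ee_pos"]; M=T@np.array(p["hand_eye"])
    else: M=np.array(p["cam_to_world"])
    cv2.imwrite(f"pics/{tag}.png",im[:,:,::-1]); np.savez(f"pics/{tag}.npz",im=im,d=d,M=M,k=[p[a] for a in("fx","fy","cx","cy")])
    return im,d,M,p
def load(tag):
    z=np.load(f"pics/{tag}.npz"); return z["im"],z["d"],z["M"],z["k"]
def plane(uv,z,M,k):
    uv=np.atleast_2d(uv).astype(float); r=np.c_[(uv[:,0]-k[2])/k[0],(uv[:,1]-k[3])/k[1],np.ones(len(uv))]@M[:3,:3].T
    o=M[:3,3]; return o+r*((z-o[2])/r[:,2])[:,None]
def cloud(d,M,k):
    v,u=np.indices(d.shape); P=np.stack([(u-k[2])/k[0]*d,(v-k[3])/k[1]*d,d],-1); return P@M[:3,:3].T+M[:3,3]
E
python3 - <<'E'
from h import *
for n in("top","side"):
    im,d,M,p=snap(n,n+"0"); print(n,M[:3].round(3).tolist(),p["fx"])
s=sensors.observe(); print(s)
E
```

```text
top [[0.006, -0.99, 0.139, 0.39], [-1.0, -0.002, 0.031, -0.062], [-0.031, -0.14, -0.99, 1.082]] 406.3797199423374
side [[0.241, 0.504, -0.829, 1.708], [0.97, -0.147, 0.192, -0.322], [-0.025, -0.851, -0.524, 0.783]] 413.4218451313172
{'clock': 0.1, 'q': array([-7.85178584e+01,  7.51209665e+00,  8.53249023e+01, -3.99710867e-04,
        8.72631171e+01, -4.89331205e+00]), 'joint_vel': array([ 0.10701327, -0.04839475, -0.09482194, -0.12511027,  0.08672337,
       -0.06387516]), 'joint_torque': array([ 1.06153442e-03, -5.70950961e+01, -5.01941192e+01, -1.59488231e-04,
        8.13835912e-03, -1.64522262e-07]), 'ee_pos': array([ 0.16907085, -0.57514473,  0.23031778]), 'tcp_rot': array([[ 9.59434775e-01,  2.81930464e-01, -3.54661679e-04],
       [ 2.81930651e-01, -9.59433260e-01,  1.71099760e-03],
       [ 1.42108135e-04, -1.74158059e-03, -9.99998473e-01]]), 'wrist_force': array([-0.38884565, -0.40302606,  0.76153006]), 'torque': array([ 0.00299046,  0.00607123, -0.02418901]), 'gripper_force': 0.0, 'gripper_width': 0.08495828123988784}
```

View pics/top0.png

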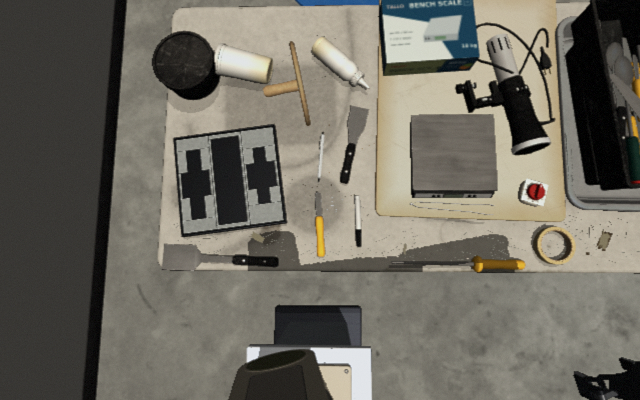

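View pics/side0.png

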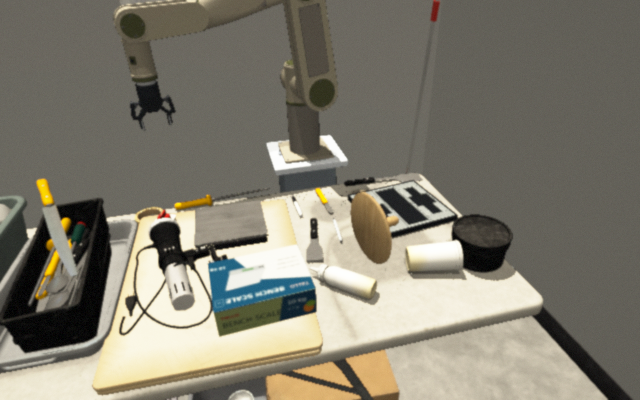

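Top view: tray at px (230,180), with the widest pocket in the middle and notched pockets left (196,185) and right (264,175). The scraper is at (352,145), grip toward the robot. The peeler is at (319,225), the marker at (357,220), and the thin pen at (320,157). The turner lies at lower left and the steel at lower right. Next I measure.

```bash
python3 - <<'E'
from h import *
im,d,M,k=load("top0"); P=cloud(d,M,k)
hsv=cv2.cvtColor(im,cv2.COLOR_RGB2HSV); g=hsv[...,2]
def roi(m,x0,y0,x1,y1):
    o=np.zeros(m.shape,np.uint8); o[y0:y1,x0:x1]=m[y0:y1,x0:x1]; return o
def rep(n,m,z):
    v,u=np.nonzero(m); Q=plane(np.c_[u,v],z,M,k)[:,:2]
    (c,s,a)=cv2.minAreaRect(Q.astype(np.float32)*1000); w,vv=np.linalg.eigh(np.cov(Q.T)); ax=vv[:,1]
    t=(Q-Q.mean(0))@ax
    print(n,len(u),"mean",Q.mean(0).round(4),"rect",np.round(c,1),np.round(s,1),round(a,1),"ax deg",np.degrees(np.arctan2(*ax[::-1])).round(1),"ends",(Q.mean(0)+ax*t.min()).round(3),(Q.mean(0)+ax*t.max()).round(3), "z",np.median(P[...,2][m>0]).round(3))
rep("yellow",roi((hsv[...,1]>150)&(hsv[...,0]>12)&(hsv[...,0]<35),305,195,335,265),.015)
rep("scr grip",roi(g<60,335,135,362,190),.015)
rep("scr all",roi((g<60)|((hsv[...,1]<40)&(g<135)),335,98,372,190),.008)
rep("marker white",roi((g>190)&(hsv[...,1]<40),348,185,366,250),.012)
rep("marker black",roi(g<60,348,210,366,250),.012)
rep("tray all",roi((g<70)|((hsv[...,1]<25)&(g<180)),160,115,290,240),.019)
dark=roi(g<60,165,118,292,242)
n,l,st,c=cv2.connectedComponentsWithStats(dark)
for i in range(1,n):
    if st[i,4]>300: rep(f"pocket{st[i].tolist()}",l==i,.015)
big=cv2.resize(im[95:275,155:375],None,fx=3.6,fy=3.3,interpolation=cv2.INTER_CUBIC)
cv2.imwrite("pics/crop0.png",cv2.resize(im[95:275,155:375],None,fx=3.3,fy=3.3,interpolation=cv2.INTER_CUBIC)[:,:,::-1])
E
```

```text
yellow 279 mean [ 0.4311 -0.0271] rect [432.2 -26.6] [102.3  19.4] 4.0 ax deg -176.5 ends [ 0.483 -0.024] [ 0.381 -0.03 ] z 0.015
scr grip 300 mean [ 0.6254 -0.0999] rect [ 626.8 -100.1] [ 22.2 110.9] 77.9 ax deg 167.9 ends [ 0.681 -0.112] [ 0.573 -0.089] z 0.018
scr all 926 mean [ 0.6965 -0.115 ] rect [ 678.6 -112.4] [ 50.8 217.3] 78.9 ax deg 168.1 ends [ 0.785 -0.134] [ 0.573 -0.089] z 0.011
marker white 185 mean [ 0.4891 -0.1276] rect [ 484.5 -124.2] [ 45.1 163.9] 89.8 ax deg 178.9 ends [ 0.566 -0.129] [ 0.402 -0.126] z 0.013
marker black 80 mean [ 0.4277 -0.1277] rect [ 426.2 -126.2] [13.1 41.7] 89.6 ax deg -178.0 ends [ 0.447 -0.127] [ 0.405 -0.128] z 0.014
tray all 10517 mean [0.5763 0.2156] rect [572.9 234.6] [312.1 339.4] 1.9 ax deg 66.4 ends [0.498 0.035] [0.671 0.432] z 0.016
pocket[174, 125, 113, 112, 942] 942 mean [0.5696 0.2055] rect [580.8 218.5] [273.7 280.4] 7.8 ax deg -179.2 ends [0.731 0.208] [0.431 0.203] z 0.019
pocket[211, 136, 36, 89, 2418] 2418 mean [0.5793 0.2194] rect [581.1 219.7] [234.7  76. ] 7.9 ax deg -172.1 ends [0.697 0.236] [0.465 0.204] z 0.013
pocket[246, 147, 31, 57, 1073] 1073 mean [0.5931 0.1312] rect [593.6 131.2] [153.   75.7] 8.0 ax deg -172.2 ends [0.669 0.142] [0.518 0.121] z 0.013
pocket[181, 150, 30, 70, 1316] 1316 mean [0.5681 0.308 ] rect [569.  308.3] [188.3  75.9] 8.2 ax deg -172.0 ends [0.662 0.321] [0.476 0.295] z 0.014
```

View pics/crop0.png

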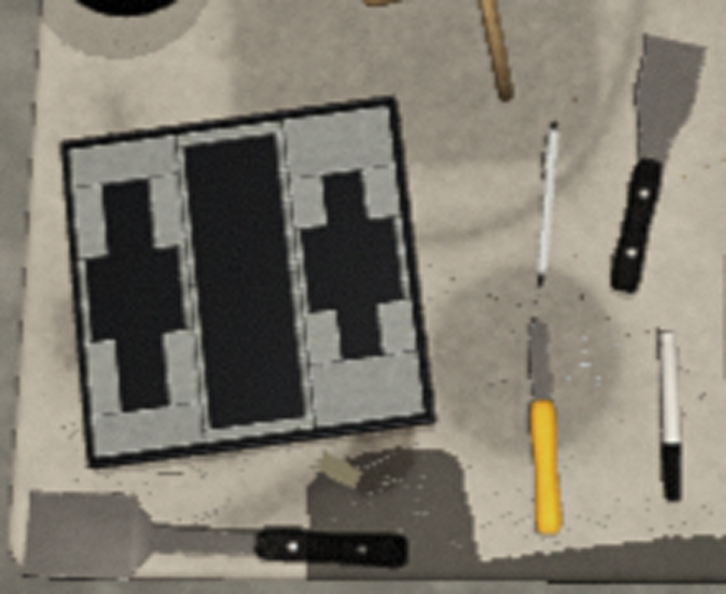

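Measured: tray yaw is 7.9°. Pocket lengths of 235, 188 and 153 mm identify the scraper pocket (0.581,0.220), the peeler pocket (0.569,0.308) and the marker pocket (0.594,0.131). The scraper's grasp point is about (0.650,-0.106) with its axis at -12°. I move above it.

Request:
{"method": "drive_tool", "body": {
  "motion": [
    [0,0,0,0,0,0.124,0],
    [0,0,0,0,0,0.124,0],
    [0,0,0,0,0,0.124,0],
    [0,0,0,0,0,0.124,0],
    [0.0233,-0.035,0,0,0,0,0],
    [0.0233,-0.035,0,0,0,0,0],
    [0.0233,-0.035,0,0,0,0,0],
    [0.0233,-0.035,0,0,0,0,0],
    [0.0233,-0.035,0,0,0,0,0],
    [0.0233,-0.035,0,0,0,0,0],
    [0.0233,-0.035,0,0,0,0,0],
    [0.0233,-0.035,0,0,0,0,0]
  ],
  "squeeze": 40
}}

```text
clock: 1.3
ee_pos: [0.4107, -0.3392, 0.2309]
tcp_rot: [[0.978, -0.209, -0.0], [-0.209, -0.978, 0.0], [-0.0, -0.0, -1.0]]
wrist_force: [0.7, -0.3, -0.4]
gripper_width: 0.0854
gripper_force: 0.0
```

Request:
{"method": "drive_tool", "body": {
  "motion": [
    [0.0233,-0.035,0,0,0,0,0],
    [0.0233,-0.035,0,0,0,0,0],
    [0.0233,-0.035,0,0,0,0,0],
    [0.0233,-0.035,0,0,0,0,0],
    [0.0233,-0.035,0,0,0,0,0],
    [0.0233,-0.035,0,0,0,0,0],
    [0.0233,-0.035,0,0,0,0,0],
    [0.0233,-0.035,0,0,0,0,0],
    [0,0,0,0,0,0,0],
    [0,0,0,0,0,0,0],
    [0,0,0,0,0,0,0]
  ]
}}

```text
clock: 2.4
ee_pos: [0.65, -0.1064, 0.2308]
tcp_rot: [[0.978, -0.209, -0.001], [-0.209, -0.978, -0.0], [-0.001, 0.0, -1.0]]
wrist_force: [-0.8, -0.7, -0.3]
gripper_width: 0.0856
gripper_force: 0.0
```

```bash
python3 - <<'E'
from h import *
s=sensors.observe(); print(s["clock"],s["ee_pos"].round(4),s["tcp_rot"].round(4).tolist(),s["q"].round(1))
im,d,M,p=snap("wrist","w1")
E
```

```text
2.4 [ 0.65   -0.1064  0.2308] [[0.9779, -0.2091, -0.001], [-0.2091, -0.9779, -0.0002], [-0.001, 0.0004, -1.0]] [-13.7  16.6  74.9  -0.   88.5  88.3]
```

View pics/w1.png

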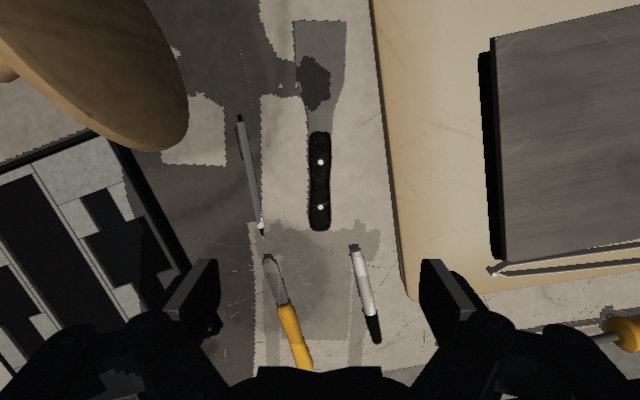

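Wrist view: the scraper grip is centred at (320,180) between the fingers, with the thin pen to its left around (250,175). I refine the numbers.

```bash
python3 - <<'E'
from h import *
im,d,M,k=load("w1"); hsv=cv2.cvtColor(im,cv2.COLOR_RGB2HSV); g=hsv[...,2]
def rep(n,m,z,x0,y0,x1,y1):
    o=np.zeros(m.shape,np.uint8); o[y0:y1,x0:x1]=m[y0:y1,x0:x1]
    nn,l,st,_=cv2.connectedComponentsWithStats(o); o=l==1+st[1:,4].argmax()
    v,u=np.nonzero(o); Q=plane(np.c_[u,v],z,M,k)[:,:2]
    c,s,a=cv2.minAreaRect(Q.astype(np.float32)*1000); ax=np.linalg.eigh(np.cov(Q.T))[1][:,1]; ax*=np.sign(ax[0]); t=(Q-Q.mean(0))@ax
    print(n,len(u),"rect",np.round(c,1),np.round(s,1),"deg",np.degrees(np.arctan2(ax[1],ax[0])).round(1),"ends",(Q.mean(0)+ax*t.min()).round(4),(Q.mean(0)+ax*t.max()).round(4))
print(plane([[295,22],[346,22],[238,115],[262,232],[354,247],[376,341],[267,256],[297,368]],.008,M,k).round(4).tolist())
rep("grip",g<70,.012,300,128,340,235)
rep("mark white",(g>150)&(hsv[...,1]<40),.010,345,240,380,322)
rep("mark black",g<60,.010,360,300,390,350)
rep("yellow",(hsv[...,1]>140)&(hsv[...,0]>12)&(hsv[...,0]<35),.012,260,290,330,375)
E
```

```text
[[0.7886, -0.1126, 0.008], [0.7784, -0.1605, 0.008], [0.716, -0.0347, 0.008], [0.5833, -0.0251, 0.008], [0.5424, -0.1256, 0.008], [0.4052, -0.1296, 0.008], [0.5523, -0.023, 0.008], [0.3841, -0.0201, 0.008]]
grip 2077 rect [ 628.3 -102.2] [ 24.9 111.7] deg -11.9 ends [ 0.5736 -0.0906] [ 0.6829 -0.1136]
mark white 472 rect [ 491.7 -128.9] [89.8 10.3] deg 2.5 ends [ 0.4468 -0.131 ] [ 0.5366 -0.127 ]
mark black 307 rect [ 427.7 -129.8] [48.8 15.1] deg 3.5 ends [ 0.4033 -0.1312] [ 0.4522 -0.1282]
yellow 1094 rect [433.7 -29.6] [108.5  21.7] deg 3.4 ends [ 0.3796 -0.033 ] [ 0.4879 -0.0266]
```

Request:
{"method": "drive_tool", "body": {
  "motion": [
    [0,0,0.025,0,0,0,0.35],
    [0,0,0.025,0,0,0,0.35],
    [0,0,0.025,0,0,0,0.35],
    [0,0,0.025,0,0,0,0.35],
    [0,0,0.025,0,0,0,0.35],
    [0,0,0.025,0,0,0,0.35],
    [0,0,0.025,0,0,0,0.35],
    [0,0,0.025,0,0,0,0.35],
    [0,0,0.01,0,0,0,0.35],
    [0,0,0.01,0,0,0,0.35],
    [0,0,0.007,0,0,0,0.35],
    [0,0,0,0,0,0,0.35]
  ]
}}

```text
clock: 3.65
ee_pos: [0.6504, -0.106, 0.0041]
tcp_rot: [[0.978, -0.209, -0.0], [-0.209, -0.978, 0.0], [-0.0, 0.0, -1.0]]
wrist_force: [-0.6, 0.4, 0.4]
gripper_width: 0.0555
gripper_force: 0.0
```

Request:
{"method": "drive_tool", "body": {
  "motion": [
    [0,0,0,0,0,0,0.35],
    [0,0,0,0,0,0,1],
    [0,0,0,0,0,0,1],
    [0,0,0,0,0,0,1],
    [0,0,0,0,0,0,1],
    [0,0,0,0,0,0,1],
    [0,0,0,0,0,0,1],
    [0,0,0,0,0,0,1]
  ],
  "squeeze": 50
}}

```text
clock: 4.45
ee_pos: [0.6514, -0.106, 0.0054]
tcp_rot: [[0.978, -0.209, 0.001], [-0.209, -0.978, -0.0], [0.002, 0.0, -1.0]]
wrist_force: [-0.6, -1.2, 6.0]
gripper_width: 0.0227
gripper_force: 49.4
```

Request:
{"method": "drive_tool", "body": {
  "motion": [
    [0,0,-0.01,0,0,0,1],
    [0,0,-0.025,0,0,0,1],
    [0,0,-0.03,0,0,0,1],
    [0,0,-0.03,0,0,0,1],
    [0,0,-0.03,0,0,0,1],
    [0,0,-0.025,0,0,0,1],
    [-0.027,0.0058,0,0,0,0,1],
    [-0.027,0.0058,0,0,0,0,1],
    [-0.027,0.0058,0,0,0,0,1],
    [-0.027,0.0058,0,0,0,0,1],
    [0,0,0,0,0,-0.105,1],
    [0,0,0,0,0,-0.105,1]
  ]
}}

```text
clock: 5.65
ee_pos: [0.5391, -0.1058, 0.1546]
tcp_rot: [[1.0, 0.004, -0.0], [0.004, -1.0, 0.0], [-0.0, -0.0, -1.0]]
wrist_force: [-0.2, -0.4, -0.7]
gripper_width: 0.0221
gripper_force: 49.3
```

Request:
{"method": "drive_tool", "body": {
  "motion": [
    [0,0,0,0,0,-0.105,1],
    [0.0045,-0.032,0,0,0,0,1],
    [0.0045,-0.032,0,0,0,0,1],
    [0.0045,-0.032,0,0,0,0,1],
    [0.0045,-0.032,0,0,0,0,1],
    [0.0045,-0.032,0,0,0,0,1],
    [0.0045,-0.032,0,0,0,0,1],
    [0.0045,-0.032,0,0,0,0,1],
    [0.0045,-0.032,0,0,0,0,1],
    [0.0045,-0.032,0,0,0,0,1],
    [0.0045,-0.032,0,0,0,0,1],
    [0,0,0,0,0,0,1]
  ]
}}

```text
clock: 6.85
ee_pos: [0.5508, 0.2207, 0.1546]
tcp_rot: [[0.994, 0.108, -0.0], [0.108, -0.994, 0.002], [0.0, -0.002, -1.0]]
wrist_force: [0.0, -0.6, -1.3]
gripper_width: 0.0227
gripper_force: 49.4
```

Request:
{"method": "drive_tool", "body": {
  "motion": [
    [0,0,0,0,0,0,1],
    [0,0,0,0,0,0,1]
  ]
}}

```text
clock: 7.05
ee_pos: [0.5513, 0.2162, 0.1543]
tcp_rot: [[0.995, 0.104, -0.0], [0.104, -0.995, -0.001], [-0.0, 0.0, -1.0]]
wrist_force: [-0.4, -1.4, -1.2]
gripper_width: 0.0225
gripper_force: 49.4
```

```bash
python3 - <<'E'
from h import *
im,d,M,p=snap("wrist","w2")
s=sensors.observe(); print(s["gripper_width"])
E
```

```text
0.02224357427587879
```

View pics/w2.png

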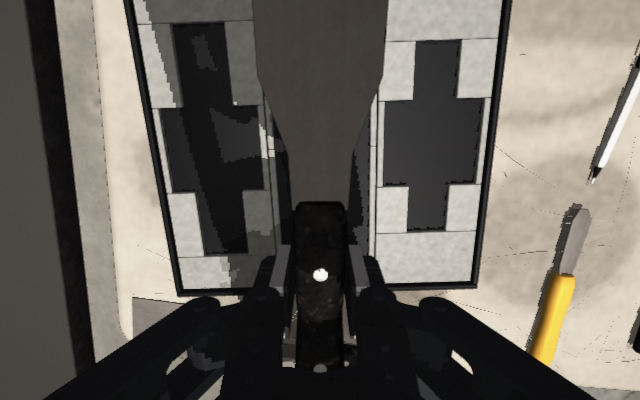

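Wrist view: the scraper is held straight, its blade at (320,90) over the middle pocket between both notched inserts. I lower it.

Request:
{"method": "drive_tool", "body": {
  "motion": [
    [0,-0.002,0.025,0,0,0,1],
    [0,0,0.025,0,0,0,1],
    [0,0,0.025,0,0,0,1],
    [0,0,0.02,0,0,0,1],
    [0,0,0.015,0,0,0,1],
    [0,0,0.01,0,0,0,1],
    [0,0,0.006,0,0,0,1],
    [0,0,0.004,0,0,0,1],
    [0,0,0.003,0,0,0,1],
    [0,0,0,0,0,0,1],
    [0,0,0,0,0,0,1]
  ]
}}

```text
clock: 8.2
ee_pos: [0.5517, 0.2192, 0.0219]
tcp_rot: [[0.995, 0.105, 0.001], [0.105, -0.995, 0.0], [0.001, -0.0, -1.0]]
wrist_force: [-0.2, -1.0, -1.3]
gripper_width: 0.0223
gripper_force: 49.4
```

Request:
{"method": "drive_tool", "body": {
  "motion": [
    [0,0,0.002,0,0,0,1],
    [0,0,0.001,0,0,0,1],
    [0,0,0,0,0,0,1],
    [0,0,0,0,0,0,1]
  ]
}}

```text
clock: 8.6
ee_pos: [0.5514, 0.2191, 0.0185]
tcp_rot: [[0.995, 0.105, 0.0], [0.105, -0.995, 0.0], [0.0, -0.0, -1.0]]
wrist_force: [0.2, 0.1, -0.1]
gripper_width: 0.0223
gripper_force: 49.5
```

Request:
{"method": "drive_tool", "body": {
  "motion": [
    [0,0,0,0,0,0,0.55],
    [0,0,0,0,0,0,0.5],
    [0,0,0,0,0,0,0.5],
    [0,0,-0.005,0,0,0,0.5],
    [0,0,-0.015,0,0,0,0.5],
    [0,0,-0.03,0,0,0,0.5],
    [0,0,-0.04,0,0,0,0.3],
    [0,0,-0.04,0,0,0,0],
    [0,0,-0.03,0,0,0,0],
    [0,0,0,0,0,0,0],
    [0,0,0,0,0,0,0]
  ]
}}

```text
clock: 9.7
ee_pos: [0.5521, 0.2193, 0.1806]
tcp_rot: [[0.995, 0.105, 0.003], [0.105, -0.995, 0.001], [0.003, -0.001, -1.0]]
wrist_force: [-0.3, 0.1, 0.3]
gripper_width: 0.0853
gripper_force: 0.0
```

```bash
python3 - <<'E'
from h import *
snap("wrist","w3"); s=sensors.observe(); print(s["ee_pos"],s["gripper_width"])
E
```

```text
[0.55116634 0.21899207 0.17873933] 0.08549302133923302
```

View pics/w3.png

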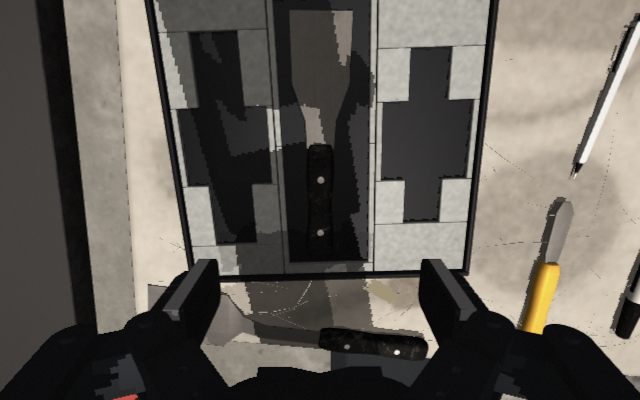

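Wrist view: the scraper lies flat and centred in the middle pocket (blade (320,60), grip (320,200)). Next is the peeler.

Request:
{"method": "drive_tool", "body": {
  "motion": [
    [0,0,0,0,0,0.043,0.2],
    [-0.015,0.03,0,0,0,0,0.35],
    [-0.015,0.03,0,0,0,0,0.35],
    [-0.015,0.03,0,0,0,0,0.35],
    [-0.015,0.03,0,0,0,0,0.35],
    [-0.015,0.03,0,0,0,0,0.35],
    [-0.015,0.03,0,0,0,0,0.35],
    [-0.015,0.03,0,0,0,0,0.35],
    [-0.0155,0.029,0,0,0,0,0.35],
    [0,0,0,0,0,0,0.35],
    [0,0,0,0,0,0,0.35],
    [0,0,0,0,0,0,0.35]
  ]
}}

```text
clock: 10.95
ee_pos: [0.4454, -0.0264, 0.1775]
tcp_rot: [[0.998, 0.062, -0.001], [0.062, -0.998, 0.001], [-0.001, -0.001, -1.0]]
wrist_force: [0.4, 0.7, 0.3]
gripper_width: 0.0554
gripper_force: 0.0
```

```bash
python3 - <<'E'
from h import *
im,d,M,p=snap("wrist","w4"); k=[p[a] for a in("fx","fy","cx","cy")]
s=sensors.observe(); print(s["ee_pos"],s["tcp_rot"].round(3).tolist())
hsv=cv2.cvtColor(im,cv2.COLOR_RGB2HSV)
m=((hsv[...,1]>140)&(hsv[...,0]>12)&(hsv[...,0]<35)).astype(np.uint8)
n,l,st,_=cv2.connectedComponentsWithStats(m); i=1+st[1:,4].argmax(); print(st[i])
v,u=np.nonzero(l==i); Q=plane(np.c_[u,v],.012,M,k)[:,:2]
for x in np.arange(Q[:,0].min(),Q[:,0].max(),.01):
    q=Q[(Q[:,0]>=x)&(Q[:,0]<x+.01)]; print(x.round(3),q[:,1].min().round(4),q[:,1].max().round(4))
# blade tip
P=cloud(d,M,k)
E
```

```text
[ 0.44559207 -0.02621345  0.17769238] [[0.998, 0.063, -0.001], [0.063, -0.998, 0.0], [-0.001, -0.001, -1.0]]
[ 309  132   24  109 2259]
0.379 -0.0409 -0.0212
0.389 -0.0406 -0.0206
0.399 -0.0398 -0.02
0.409 -0.0391 -0.0196
0.419 -0.0384 -0.0199
0.429 -0.0371 -0.0193
0.439 -0.0373 -0.0178
0.449 -0.0374 -0.0167
0.459 -0.0373 -0.016
0.469 -0.0357 -0.0163
0.479 -0.035 -0.017
```

View pics/w4.png

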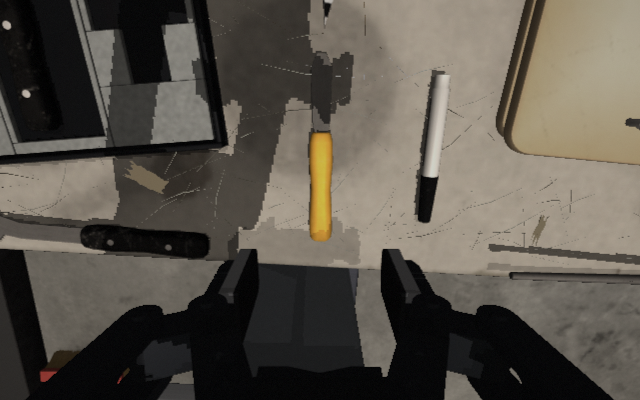

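Wrist view: the yellow grip at (320,185) is centred between the fingers and the marker is at (433,145). I descend and grasp the peeler.

Request:
{"method": "drive_tool", "body": {
  "motion": [
    [0,0.001,0.02,0,0,0,0.35],
    [0,0,0.025,0,0,0,0.35],
    [0,0,0.025,0,0,0,0.35],
    [0,0,0.025,0,0,0,0.35],
    [0,0,0.025,0,0,0,0.35],
    [0,0,0.02,0,0,0,0.35],
    [0,0,0.015,0,0,0,0.35],
    [0,0,0.01,0,0,0,0.35],
    [0,0,0.008,0,0,0,0.35],
    [0,0,0,0,0,0,0.35],
    [0,0,0,0,0,0,0.35]
  ]
}}

```text
clock: 12.1
ee_pos: [0.4462, -0.0278, 0.0057]
tcp_rot: [[0.998, 0.062, 0.0], [0.062, -0.998, -0.0], [0.0, 0.0, -1.0]]
wrist_force: [-0.1, -0.1, 0.2]
gripper_width: 0.0559
gripper_force: 0.0
```

Request:
{"method": "drive_tool", "body": {
  "motion": [
    [0,0,0,0,0,0,1],
    [0,0,0,0,0,0,1],
    [0,0,0,0,0,0,1],
    [0,0,0,0,0,0,1],
    [0,0,0,0,0,0,1],
    [0,0,0,0,0,0,1]
  ],
  "squeeze": 40
}}

```text
clock: 12.7
ee_pos: [0.4465, -0.0281, 0.0062]
tcp_rot: [[0.998, 0.062, 0.001], [0.062, -0.998, -0.0], [0.001, 0.0, -1.0]]
wrist_force: [-1.4, -0.4, 6.2]
gripper_width: 0.0198
gripper_force: 39.4
```

Request:
{"method": "drive_tool", "body": {
  "motion": [
    [0,0,-0.01,0,0,0,1],
    [0,0,-0.025,0,0,0,1],
    [0,0,-0.03,0,0,0,1],
    [0,0,-0.03,0,0,0,1],
    [0,0,-0.03,0,0,0,1],
    [0,0,-0.025,0,0,0,1],
    [0,0,0,0,0,-0.076,1],
    [0.0148,-0.0316,0,0,0,0,1],
    [0.0148,-0.0316,0,0,0,0,1],
    [0.0148,-0.0316,0,0,0,0,1],
    [0.0148,-0.0316,0,0,0,0,1],
    [0.0148,-0.0316,0,0,0,0,1]
  ]
}}

```text
clock: 13.9
ee_pos: [0.4976, 0.1401, 0.156]
tcp_rot: [[0.991, 0.137, 0.0], [0.137, -0.991, 0.0], [0.0, 0.0, -1.0]]
wrist_force: [-0.5, -0.7, -0.6]
gripper_width: 0.0192
gripper_force: 39.4
```

Request:
{"method": "drive_tool", "body": {
  "motion": [
    [0.0148,-0.0316,0,0,0,0,1],
    [0.0148,-0.0316,0,0,0,0,1],
    [0.0148,-0.0316,0,0,0,0,1],
    [0.0148,-0.0316,0,0,0,0,1],
    [0.0148,-0.0316,0,0,0,0,1],
    [0,0,0,0,0,0,1],
    [0,0,0,0,0,0,1],
    [0,0,0,0,0,0,1]
  ]
}}

```text
clock: 14.7
ee_pos: [0.5487, 0.3047, 0.1554]
tcp_rot: [[0.991, 0.137, -0.0], [0.137, -0.991, -0.001], [-0.0, 0.0, -1.0]]
wrist_force: [0.3, -0.2, -0.1]
gripper_width: 0.0198
gripper_force: 39.4
```

```bash
python3 - <<'E'
from h import *
snap("wrist","w5"); s=sensors.observe(); print(s["ee_pos"],s["gripper_width"])
E
```

```text
[0.54883889 0.30444943 0.15553861] 0.019484292526951393
```

View pics/w5.png

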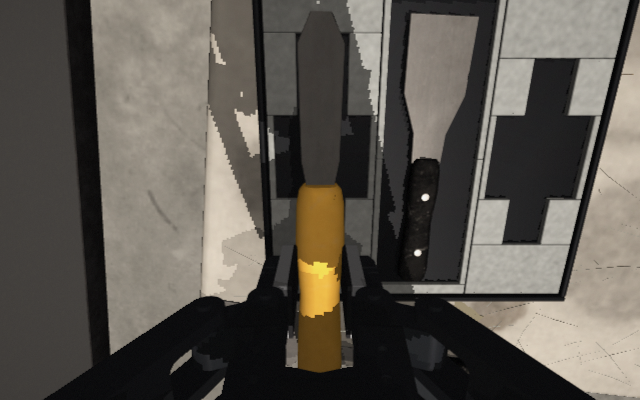

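Wrist view: the peeler is held straight, its blade at (320,90) over the left pocket, and the scraper sits flat in the middle one. I lower it.

Request:
{"method": "drive_tool", "body": {
  "motion": [
    [0.001,-0.001,0.025,0,0,0,1],
    [0,0,0.025,0,0,0,1],
    [0,0,0.025,0,0,0,1],
    [0,0,0.02,0,0,0,1],
    [0,0,0.015,0,0,0,1],
    [0,0,0.01,0,0,0,1],
    [0,0,0.006,0,0,0,1],
    [0,0,0.004,0,0,0,1],
    [0,0,0.003,0,0,0,1],
    [0,0,0.003,0,0,0,1],
    [0,0,0,0,0,0,1],
    [0,0,0,0,0,0,1]
  ]
}}

```text
clock: 15.95
ee_pos: [0.55, 0.3066, 0.0196]
tcp_rot: [[0.991, 0.137, 0.0], [0.137, -0.991, 0.0], [0.0, -0.0, -1.0]]
wrist_force: [-0.8, 0.5, -0.6]
gripper_width: 0.0196
gripper_force: 39.4
```

Request:
{"method": "drive_tool", "body": {
  "motion": [
    [0,0,0.001,0,0,0,1],
    [0,0,0,0,0,0,1],
    [0,0,0,0,0,0,0.6],
    [0,0,0,0,0,0,0.55],
    [0,0,0,0,0,0,0.55],
    [0,0,-0.005,0,0,0,0.55],
    [0,0,-0.015,0,0,0,0.55],
    [0,0,-0.03,0,0,0,0.5],
    [0,0,-0.04,0,0,0,0.35],
    [0,0,-0.04,0,0,0,0.35],
    [0,0,-0.03,0,0,0,0.35],
    [0,0,0,0,0,0,0.35]
  ]
}}

```text
clock: 17.15
ee_pos: [0.5532, 0.3081, 0.1868]
tcp_rot: [[0.99, 0.137, 0.011], [0.137, -0.991, 0.005], [0.011, -0.003, -1.0]]
wrist_force: [0.6, -0.0, 0.0]
gripper_width: 0.0555
gripper_force: 0.0
```

```bash
python3 - <<'E'
from h import *
snap("wrist","w6"); s=sensors.observe(); print(s["ee_pos"],s["gripper_width"])
im,d,M,k=load("w4"); g=cv2.cvtColor(im,cv2.COLOR_RGB2HSV)
for n,m in(("white",(g[...,2]>150)&(g[...,1]<40)),("black",g[...,2]<60)):
    o=np.zeros(m.shape,np.uint8); o[60:230,410:455]=m[60:230,410:455]
    nn,l,st,_=cv2.connectedComponentsWithStats(o); v,u=np.nonzero(l==1+st[1:,4].argmax()); Q=plane(np.c_[u,v],.01,M,k)[:,:2]
    print(n,[np.round(a,1) for a in cv2.minAreaRect(Q.astype(np.float32)*1000)],Q.min(0),Q.max(0))
E
```

```text
[0.55196348 0.30750409 0.18350964] 0.0552697908418345
white [array([ 474.6, -134.4]), array([139.6,  25.8]), np.float64(10.4)] [ 0.40638331 -0.15890245] [ 0.54454744 -0.12288379]
black [array([ 470.5, -125.4]), array([133. ,  18.9]), np.float64(3.9)] [ 0.40424752 -0.13641017] [ 0.53671894 -0.11659853]
```

View pics/w6.png

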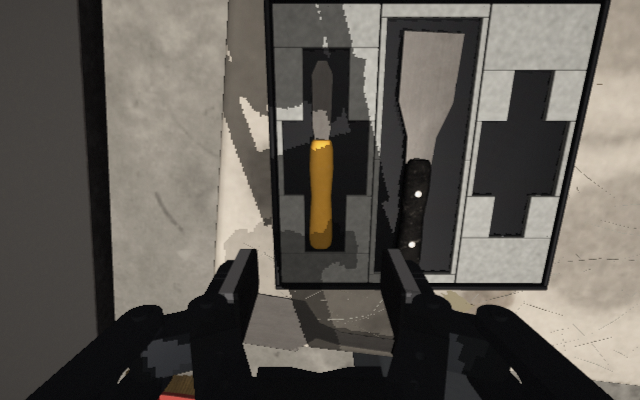

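Wrist view: the peeler lies in the left pocket (grip (320,195), blade (320,95)). Last is the marker.

Request:
{"method": "drive_tool", "body": {
  "motion": [
    [0,0,0,0,0,0.086,0.35],
    [-0.0093,0.039,0,0,0,0,0.35],
    [-0.0093,0.039,0,0,0,0,0.35],
    [-0.0093,0.039,0,0,0,0,0.35],
    [-0.0093,0.039,0,0,0,0,0.35],
    [-0.0093,0.039,0,0,0,0,0.35],
    [-0.0093,0.039,0,0,0,0,0.35],
    [-0.0093,0.039,0,0,0,0,0.35],
    [-0.0093,0.039,0,0,0,0,0.35],
    [-0.0093,0.039,0,0,0,0,0.35],
    [-0.0093,0.039,0,0,0,0,0.35],
    [0,0,0,0,0,0,0.35]
  ]
}}

```text
clock: 18.4
ee_pos: [0.4756, -0.0917, 0.1776]
tcp_rot: [[0.999, 0.047, -0.002], [0.047, -0.999, -0.001], [-0.002, 0.001, -1.0]]
wrist_force: [-0.0, 0.7, 0.4]
gripper_width: 0.0556
gripper_force: 0.0
```

Request:
{"method": "drive_tool", "body": {
  "motion": [
    [0,0,0,0,0,0,0.35],
    [0,0,0,0,0,0,0.35]
  ]
}}

```text
clock: 18.6
ee_pos: [0.4769, -0.087, 0.1778]
tcp_rot: [[0.999, 0.052, -0.001], [0.052, -0.999, 0.001], [-0.001, -0.001, -1.0]]
wrist_force: [-0.0, 0.2, -0.5]
gripper_width: 0.0554
gripper_force: 0.0
```

```bash
python3 - <<'E'
from h import *
im,d,M,p=snap("wrist","w7"); k=[p[a] for a in("fx","fy","cx","cy")]
s=sensors.observe(); print(s["ee_pos"])
P=cloud(d,M,k); m=(P[...,2]>.008)&(P[...,2]<.03)&(abs(P[...,1]+.128)<.03)&(P[...,0]>.38)&(P[...,0]<.56)&(d>0)
Q=P[m][:,:2]; print(len(Q),cv2.minAreaRect(Q.astype(np.float32)*1000))
E
```

```text
[ 0.47705841 -0.08672685  0.17792755]
2168 ((471.9837646484375, -128.70480346679688), (134.28089904785156, 15.86410903930664), 2.437974452972412)
```

View pics/w7.png

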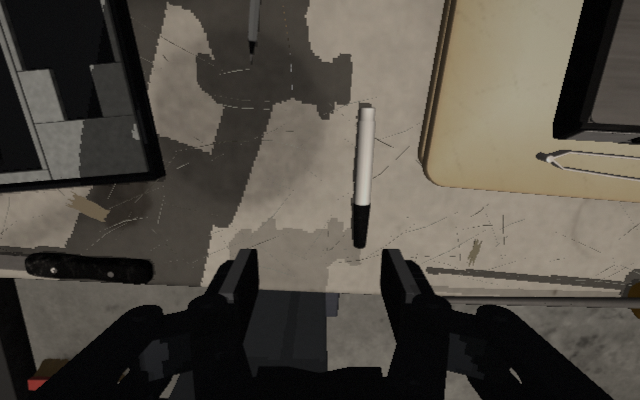

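Wrist view: the marker is at (363,175); depth gives its centre as (0.472,-0.129), 134 x 16 mm at 2.4°. I shift over it and descend.

Request:
{"method": "drive_tool", "body": {
  "motion": [
    [-0.0036,0.021,0,0,0,0.01,0.35],
    [-0.0036,0.0207,0,0,0,0,0.35],
    [0,0,0.02,0,0,0,0.35],
    [0,0,0.03,0,0,0,0.35],
    [0,0,0.03,0,0,0,0.35],
    [0,0,0.03,0,0,0,0.4],
    [0,0,0.025,0,0,0,0.45],
    [0,0,0.018,0,0,0,0.45],
    [0,0,0.012,0,0,0,0.45],
    [0,0,0.007,0,0,0,0.45],
    [0,0,0,0,0,0,0.45],
    [0,0,0,0,0,0,0.45]
  ]
}}

```text
clock: 19.85
ee_pos: [0.4726, -0.1296, 0.0069]
tcp_rot: [[0.999, 0.043, 0.001], [0.043, -0.999, -0.0], [0.001, 0.0, -1.0]]
wrist_force: [-0.0, 0.3, 0.4]
gripper_width: 0.0473
gripper_force: 0.0
```

Request:
{"method": "drive_tool", "body": {
  "motion": [
    [0,0,0,0,0,0,1],
    [0,0,0,0,0,0,1],
    [0,0,0,0,0,0,1],
    [0,0,0,0,0,0,1],
    [0,0,0,0,0,0,1],
    [0,0,0,0,0,0,1]
  ],
  "squeeze": 30
}}

```text
clock: 20.45
ee_pos: [0.4736, -0.1302, 0.0081]
tcp_rot: [[0.999, 0.042, 0.003], [0.042, -0.999, -0.001], [0.003, 0.001, -1.0]]
wrist_force: [-0.4, 0.1, 8.3]
gripper_width: 0.0133
gripper_force: 27.3
```

Request:
{"method": "drive_tool", "body": {
  "motion": [
    [0,0,-0.01,0,0,0,1],
    [0,0,-0.025,0,0,0,1],
    [0,0,-0.03,0,0,0,1],
    [0,0,-0.03,0,0,0,1],
    [0,0,-0.03,0,0,0,1],
    [0,0,-0.025,0,0,0,1],
    [0,0,0,0,0,-0.096,1],
    [0.0173,-0.0269,0,0,0,0,1],
    [0.0173,-0.0269,0,0,0,0,1],
    [0.0173,-0.0269,0,0,0,0,1],
    [0.0173,-0.0269,0,0,0,0,1],
    [0.0173,-0.0269,0,0,0,0,1]
  ]
}}

```text
clock: 21.65
ee_pos: [0.5393, 0.0166, 0.1569]
tcp_rot: [[0.991, 0.137, 0.0], [0.137, -0.991, -0.0], [0.0, 0.0, -1.0]]
wrist_force: [0.4, -0.5, -0.5]
gripper_width: 0.0126
gripper_force: 27.1
```

Request:
{"method": "drive_tool", "body": {
  "motion": [
    [0.0173,-0.0269,0,0,0,0,1],
    [0.0173,-0.0269,0,0,0,0,1],
    [0.0173,-0.0269,0,0,0,0,1],
    [0.0173,-0.0269,0,0,0,0,1],
    [0,0,0,0,0,0,1],
    [0,0,0,0,0,0,1],
    [0,0,0,0,0,0,1]
  ]
}}

```text
clock: 22.35
ee_pos: [0.5925, 0.1308, 0.1564]
tcp_rot: [[0.991, 0.137, -0.0], [0.137, -0.991, -0.0], [-0.0, 0.0, -1.0]]
wrist_force: [-0.2, 0.4, -0.3]
gripper_width: 0.0128
gripper_force: 27.1
```

```bash
python3 - <<'E'
from h import *
snap("wrist","w8"); s=sensors.observe(); print(s["ee_pos"],s["gripper_width"],s["tcp_rot"].round(3).tolist())
E
```

```text
[0.59251162 0.13052687 0.15642246] 0.012504886129284583 [[0.991, 0.137, -0.0], [0.137, -0.991, -0.0], [-0.0, 0.0, -1.0]]
```

View pics/w8.png

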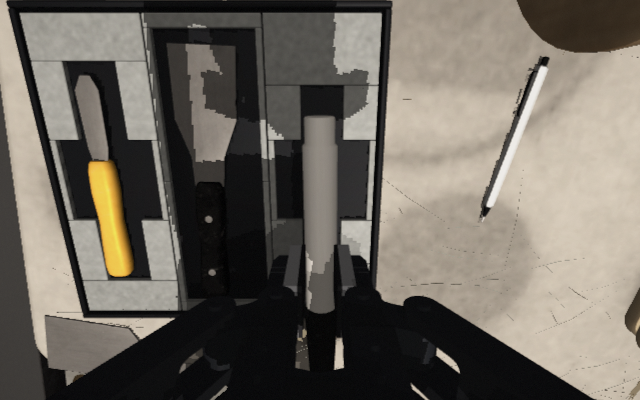

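Wrist view: the marker is held straight at (320,210) over the right-hand pocket, and the scraper and peeler lie in theirs. I lower it.

Request:
{"method": "drive_tool", "body": {
  "motion": [
    [0.0015,-0.0005,0.025,0,0,0,1],
    [0,0,0.025,0,0,0,1],
    [0,0,0.025,0,0,0,1],
    [0,0,0.02,0,0,0,1],
    [0,0,0.015,0,0,0,1],
    [0,0,0.01,0,0,0,1],
    [0,0,0.006,0,0,0,1],
    [0,0,0.004,0,0,0,1],
    [0,0,0.003,0,0,0,1],
    [0,0,0.002,0,0,0,1],
    [0,0,0,0,0,0,1],
    [0,0,0,0,0,0,1]
  ]
}}

```text
clock: 23.6
ee_pos: [0.5949, 0.1323, 0.0221]
tcp_rot: [[0.991, 0.137, 0.001], [0.137, -0.991, 0.0], [0.001, -0.0, -1.0]]
wrist_force: [1.0, 0.9, 1.9]
gripper_width: 0.0125
gripper_force: 27.9
```

Request:
{"method": "drive_tool", "body": {
  "motion": [
    [0,0,0.001,0,0,0,1],
    [0,0,0,0,0,0,1]
  ]
}}

```text
clock: 23.8
ee_pos: [0.5949, 0.1323, 0.0219]
tcp_rot: [[0.99, 0.138, 0.001], [0.138, -0.99, 0.0], [0.001, -0.0, -1.0]]
wrist_force: [-3.5, -0.4, 11.1]
gripper_width: 0.0124
gripper_force: 30.4
```

In contact with the floor, so I release.

Request:
{"method": "drive_tool", "body": {
  "motion": [
    [0,0,-0.001,0,0,0,1],
    [0,0,0,0,0,0,0.8],
    [0,0,0,0,0,0,0.65],
    [0,0,0,0,0,0,0.6],
    [0,0,0,0,0,0,0.6],
    [0,0,-0.005,0,0,0,0.6],
    [0,0,-0.015,0,0,0,0.6],
    [0,0,-0.03,0,0,0,0.5],
    [0,0,-0.04,0,0,0,0.35],
    [0,0,-0.04,0,0,0,0.35],
    [0,0,-0.03,0,0,0,0.35],
    [0,0,0,0,0,0,0.35]
  ]
}}

```text
clock: 25.0
ee_pos: [0.5979, 0.1326, 0.1896]
tcp_rot: [[0.99, 0.137, 0.012], [0.137, -0.991, 0.002], [0.012, 0.0, -1.0]]
wrist_force: [0.5, 0.6, 0.5]
gripper_width: 0.0556
gripper_force: 0.0
```

Request:
{"method": "drive_tool", "body": {
  "motion": [
    [-0.02,0.02,-0.02,0,0,0,0.3],
    [-0.03,0.03,-0.02,0,0,0,0.3],
    [-0.03,0.03,0,0,0,0,0.3],
    [-0.03,0.03,0,0,0,0,0.3],
    [-0.03,0.03,0,0,0,0,0.3],
    [-0.02,0.03,0,0,0,0,0.3],
    [0,0.03,0,0,0,0,0.3],
    [0,0.03,0,0,0,0,0.3],
    [0,0.03,0,0,0,0,0.3],
    [0,0.03,0,0,0,0,0.3],
    [0,0,0,0,0,0,0.3],
    [0,0,0,0,0,0,0.3]
  ]
}}

```text
clock: 26.2
ee_pos: [0.4753, -0.1774, 0.2214]
tcp_rot: [[0.991, 0.136, -0.0], [0.136, -0.991, 0.0], [-0.0, -0.0, -1.0]]
wrist_force: [-0.2, 0.3, 1.0]
gripper_width: 0.0599
gripper_force: 0.0
```

```bash
python3 - <<'E'
from h import *
im,d,M,p=snap("top","t2"); k=[p[a] for a in("fx","fy","cx","cy")]
cv2.imwrite("pics/t2c.png",cv2.resize(im[95:275,155:375],None,fx=3.3,fy=3.3,interpolation=cv2.INTER_CUBIC)[:,:,::-1])
P=cloud(d,M,k); c,s=np.cos(np.radians(7.9)),np.sin(np.radians(7.9)); R=np.array([[c,-s],[s,c]])
for n,o,hx,hy in(("scr",(.581,.2197),.12,.038),("peel",(.569,.308),.097,.038),("mark",(.5937,.1312),.08,.036)):
    q=(P[...,:2]-o)@R; m=(abs(q[...,0])<hx)&(abs(q[...,1])<hy)&(d>0)&(P[...,2]>.023)
    print(n,m.sum(),q[m].min(0).round(3),q[m].max(0).round(3),"z",np.percentile(P[...,2][m],[50,95]).round(3))
E
```

```text
scr 700 [-0.109 -0.026] [0.106 0.024] z [0.027 0.034]
peel 379 [-0.087 -0.036] [0.097 0.037] z [0.027 0.032]
mark 261 [-0.077 -0.032] [0.079 0.032] z [0.028 0.031]
```

View pics/t2c.png

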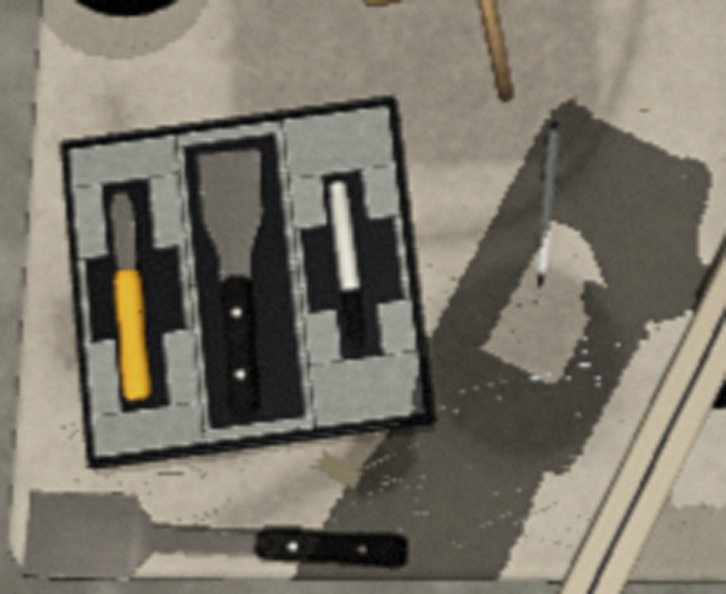

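Top view: the peeler (130,300), scraper (235,270) and marker (345,265) lie flat in their own pockets. The turner and thin pen have not moved. The arm is clear, so I hand in.

```bash
python3 -c "
from station import hand_in
print(hand_in())"
```

```text
the job is handed in; nothing more can be done
None
```

I packed the scraper, peeler and marker, in that order, each lying flat in its own pocket, left the turner, steel and thin pen alone, and handed the job in after about 26 s with the arm clear.

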